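Free the wide battery pack from its charger

TASK

Two battery packs sit snapped into charging docks. Take out the wide one: pinch its two sprung side tabs together so that its hooks let go, lift it straight up out of its dock, and stand it upright in the middle of the wooden disc that lies on the mat, set down and not dropped. Leave the slim pack where it is in its own dock.

Things in the scene. Friction and masses are not known exactly. Their poses are not given: they have to be found in the camera images.
- wide_pack_grip (a point): WIDE battery pack: black block 62 (its x) x 34 (y) x 76 mm high, two round cell caps on top, a grey sprung tab on its +y and its -y side; 0.2 kg. Point: midway between the tabs, 58 mm above its underside, 18 below its top: pinch here along y. Its fixed grey dock is 86 x 80 x 36 mm high (36 = rim), in line with it; the point starts 68 mm above the bench. Lifting 40 mm clears the dock.
- wide_pack_tab_left (a joint): How far the wide pack's +y tab is pressed, m: 0 free, 0.006 fully in; the -y tab is alike. Ribbed grip faces 18 mm wide, 24 high, centred at the grip point's height, 57 mm over both when free, 45 fully pinched. Springs 3 to 6 N: squeeze with 15 to 30 N. Hooks low on both tabs sit 3 mm under the dock's lips and let go once both tabs are in by over 4 mm.
- slim_pack_grip (a point): SLIM battery pack, to stay in its own dock: same height, tabs and materials as the wide one, but 34 x 34 mm with one cell cap. Point: midway between its tabs, 58 mm above its underside. Its fixed grey dock is 58 x 80 x 36 mm high. The two docks may stand either way round.
- disc_top (a point): Centre of the flat top of the fixed wooden disc (slice of a branch, about 108 mm across, 14 mm thick) that lies on the thin green mat at the front of the bench, right of the docks; its top is 16 mm above the bench; z is up. The wide pack shall stand here. The discs at the back of the bench are not meant.

How it is judged (in metres and radians):
On the way, in this order (a step that is already met when the one before it is completed fails the run):
1. the wide pack's tabs are pinched while it still sits in its dock (value of joint wide_pack_tab_left above 0.004 m and height (world z) of wide_pack_grip below 0.078 m), for 0.05 s.
2. the wide pack is lifted clear of its dock (height (world z) of wide_pack_grip above 0.1 m), for 0.05 s.
At the end, for the whole second after the job is handed in: The wide pack stands upright (within 10 degrees) on the wooden disc, its centre within 25 mm of the disc's, let go so that its tabs have sprung back out (within 2 mm), and the slim pack is still in its dock (within 10 mm of where it was) (horizontal distance between wide_pack_grip and disc_top below 0.025 m and z of wide_pack_grip in the frame of disc_top between 0.05 and 0.066 m and angle between wide_pack_grip's own z axis and vertical below 0.17 rad and value of joint wide_pack_tab_left below 0.002 m and distance of slim_pack_grip from where it was at the start of the episode below 0.01 m); the robot touches nothing.
It fails at once if the slim pack is pulled up or knocked out of its dock (distance of slim_pack_grip from where it was at the start of the episode above 0.015 m).
It fails at once if the wide pack is dropped: let go while its foot is more than 45 mm above the bench (29 mm above the disc) (height (world z) of wide_pack_grip above 0.103 m and contact force between the fingers and wide_pack below 0.2 N).
It also fails if it takes over 42 s, if anything falls off the work surface, if the arm or the gripper's body presses on something with over 40 N, if the wrist force passes 120 N, or if a joint passes its speed limit or range.

ROBOT

A 6-joint arm with a two-finger parallel gripper is mounted at the origin on a cart in front of the work surface, level with it; the furniture and walls round the work are solid. World frame = base frame: x ahead of the robot, y to its left, z up, the work surface at z = 0. Lengths are in mm, angles in rad, forces in N, time in s.
With the tool pointing down it reaches from about 300 to 775 mm from the base axis. Payload 14.6 kg.
Tool frame: the origin (TCP) lies at the very end of the fingers, on their centre line; the grasp point (between the pads) lies 19 mm behind it; z points along the fingers, y is the line along which they close (so a half turn about z gives the same grasp; the last joint's range is limited). The gripper opens to 94 mm and grips with 3 to 60 N. Pads are 16 mm wide; open, the fingers measure 119 mm over their backs; the gripper's body (75 mm by 177 mm) begins 78 mm behind the grasp point.
Start: joints at [-1.208, 0.3, 1.521, -0, 1.321, -0.067], TCP at [229.171, -499.97, 205.446] pointing down, gripper open.
Joint ranges: [-3.03, 3.03], [-0.79, 2.21], [0.23, 2.52], [-1.04, 4.18], [0, 3.07], [-2.55, 2.55]. Speed limits (rad/s): [2.22, 2.22, 2.57, 3.14, 3.14, 3.14].

INTERFACE

Orientations are given as [roll, pitch, yaw] about the fixed x, y, z axes, in that order (R = Rz(yaw) Ry(pitch) Rx(roll)).
In Python, from cell import manip, camera, get_calibration gives the robot as it stands.
- The arm moves only by the tool arm_command, never from a script. Its argument "targets" is a list of rows, each an object of numbers: "hand": the opening, from -1 (shut) to 1 (fully open), so that 0 is half open; "x", "y", "z": the shift along the tool's x, y, z in m; "yaw": the turn about the tool's z in rad. In form: [{"hand": .., "x": .., "y": .., "z": .., "yaw": ..}, ...]. A call has 1 to 10 rows; each row shifts and turns the commanded pose from where the row before left it, along the tool's axes as they then stand; what a row does not reach is not made up. A row lasts 1/10 s, in which the tool goes at most 50 mm and 8.59 degrees, less where a joint would pass 70% of its speed; a pose out of reach is approached as far as the arm can. A call is refused whole if a number of a shift passes 0.05 or a number of a turn 0.15, either way. A call with a gripper value outside its range is refused whole. The fingers move at their own pace and stop on an object; "newtons" is the grip in N (left out, the last holds). Time passes only in rows, so rows that do not move let the fingers close. It gives the time, the measured TCP pose, the force, the opening and the grip force at its end, in the units of the state.
- manip.read_state(): the state, without advancing time (a new reading comes with each control period).
- camera(name): name is "scene" or "top"; returns the picture (400x640x3 uint8, red, green, blue); there is no depth.
- get_calibration(name): a dict with "K" (3x3 intrinsics, pixels), "cam_to_world" (4x4, takes a point from camera to world coordinates). Camera axes: x right, y up, looking along -z (the intrinsics and any distortion apply to the point x, -y, -z); pixel columns grow to the right and rows downward; lengths in mm; the calibration is good to about 2 mm. A picture is of the moment at which its call begins. get_calibration takes no time and is no camera call.
- manip.sign_off(): hands the job in; it is judged then, once.
The state is a dict: "clock": time; "joints": joint angles; "qd": joint speeds; "effort": joint torques, N m; "eef_pos": TCP position; "eef_rot": TCP orientation; "wrist_force": force on the tool from outside, world axes, zero at the start; "moment": the same for the moment, N m; "finger_gap": finger opening in mm; "finger_force": force on a finger pad.
Only numpy, scipy, OpenCV 4.12 (cv2) and the standard library are available. Lean on these libraries where they do the work, as an engineer would, in place of code of your own. Each camera call takes 0.05 s, during which the arm holds its last target. There are 200 camera calls.

## Working session

There is one attempt and no reset: what is moved stays moved. The work goes in short steps, Python scripts to look and compute and a tool call to move; the robot and the scene stay as the last step left them, time stands still between calls to the robot, and variables do not carry over. Pictures are saved under pics/ and viewed, at most 10 in all, crops included, and the job is handed in when it is done.

Besides the shell and the picture viewer there is one more tool, called after ">>>" in YAML: its name, and indented under it one key for each argument. arm_command: Moves the arm, as the interface text tells. Its arguments: {"type":"object","properties":{"targets":{"type":"array"},"newtons":{"type":"number"}},"required":["targets"]}

```bash
mkdir -p pics; python3 - <<'E'
from cell import manip,camera,get_calibration
import cv2
for n in("scene","top"):
    cv2.imwrite(f"pics/{n}0.png",camera(n)[:,:,::-1]); c=get_calibration(n); print(n,c)
print(manip.read_state())
E
```

```text
scene {'K': array([[485.45910654,   0.        , 324.00835744],
       [  0.        , 485.45910654, 199.59009433],
       [  0.        ,   0.        ,   1.        ]]), 'cam_to_world': array([[-7.84281492e-01,  4.52784874e-01, -4.24132525e-01,
        -8.28271947e+01],
       [-6.20340058e-01, -5.62423106e-01,  5.46679487e-01,
         6.84846635e+02],
       [ 8.98627070e-03,  6.91857000e-01,  7.21978628e-01,
         1.03527778e+03],
       [ 0.00000000e+00,  0.00000000e+00,  0.00000000e+00,
         1.00000000e+00]])}
top {'K': array([[440.78299654,   0.        , 324.09097347],
       [  0.        , 440.78299654, 190.80564377],
       [  0.        ,   0.        ,   1.        ]]), 'cam_to_world': array([[-7.82933104e-03,  9.84723058e-01, -1.73951721e-01,
         2.78931761e+02],
       [-9.99849339e-01, -5.01401831e-03,  1.66180133e-02,
        -4.65801016e+01],
       [ 1.54919438e-02,  1.74055622e-01,  9.84613955e-01,
         1.27649406e+03],
       [ 0.00000000e+00,  0.00000000e+00,  0.00000000e+00,
         1.00000000e+00]])}
{'clock': 0.1, 'joints': array([-1.20761079e+00,  3.00376980e-01,  1.52147802e+00, -2.50815783e-05,
        1.32070534e+00, -6.66222971e-02]), 'qd': array([-0.00057302, -0.00039002, -0.0017909 , -0.00033226, -0.00224266,
        0.00101614]), 'effort': array([ 2.40347952e-03, -5.32644224e+01, -3.53284907e+01,  7.09974999e-02,
        2.34695437e-02, -4.21096638e-05]), 'eef_pos': array([ 229.08466341, -499.77801354,  204.98155783]), 'eef_rot': array([-3.14062550e+00, -4.01804576e-05,  4.29814029e-01]), 'wrist_force': array([-0.18898065,  0.12527154,  0.66601797]), 'moment': array([-0.02474583, -0.01514967, -0.02186134]), 'finger_force': 0.0, 'finger_gap': 94.09385834968386}
```

View pics/scene0.png

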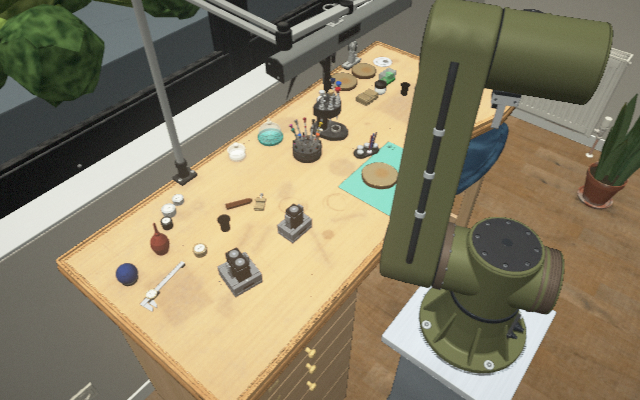

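View pics/top0.png

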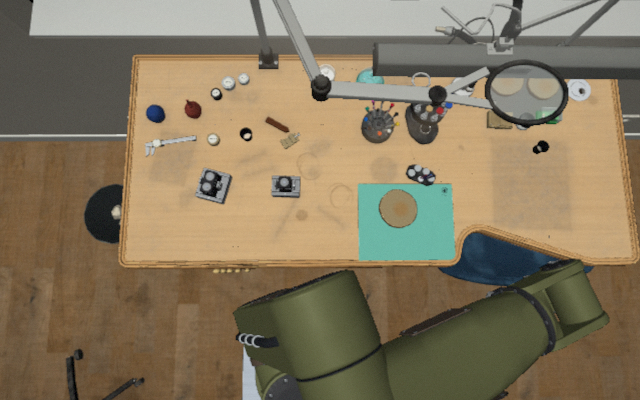

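```bash
python3 - <<'E'
import cv2,numpy as np
t=cv2.imread("pics/top0.png");s=cv2.imread("pics/scene0.png")
a=cv2.resize(t[160:210,190:240],(400,400),interpolation=cv2.INTER_CUBIC)
b=cv2.resize(s[240:300,210:270],(400,400),interpolation=cv2.INTER_CUBIC)
cv2.imwrite("pics/c1.png",np.hstack([a,b]))
E
```

```text
(no output)
```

View pics/c1.png

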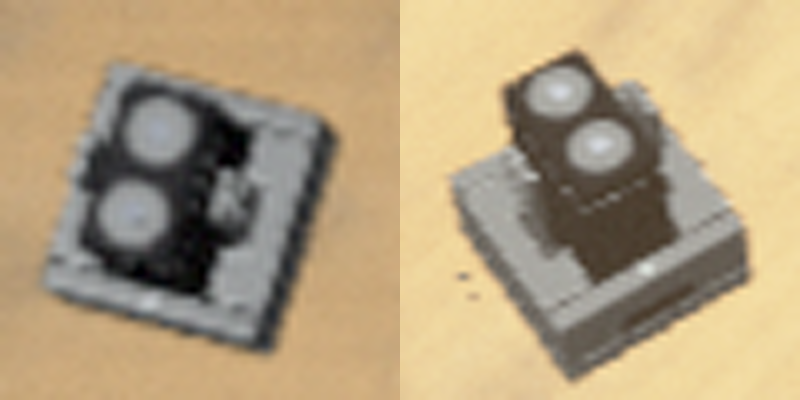

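```bash
cat > h.py <<'E'
import numpy as np
from cell import get_calibration
def ray(n,u,v):
    c=get_calibration(n);K=c["K"];T=c["cam_to_world"]
    d=np.array([(u-K[0,2])/K[0,0],-(v-K[1,2])/K[1,1],-1]);return T[:3,3],T[:3,:3]@d
def at(n,u,v,z):
    o,d=ray(n,u,v);return o+d*(z-o[2])/d[2]
E
python3 - <<'E'
from h import *
import cv2
T=lambda x,y:(190+(x-3.5)/8,160+(y-3.5)/8); S=lambda x,y:(210+(x-402.8)/6.667,240+(y-2.8)/6.667)
pt=[at("top",*T(*p),87) for p in[(157,130),(132,213)]]
ps=[at("scene",*S(*p),87) for p in[(558,92),(600,145)]]
for p in(pt,ps):
    d=p[0]-p[1];print("caps",np.round(p,1),"mid",(p[0]+p[1])/2,"dist",np.linalg.norm(d),"ang",np.degrees(np.arctan2(d[1],d[0])))
c=[at("top",*T(*p),36) for p in[(112,63),(325,122),(258,340),(45,285)]]
print("rim top",np.round(c,1),np.mean(c,0))
for i in range(4):
    d=c[i]-c[(i+1)%4];print(np.linalg.norm(d),np.degrees(np.arctan2(d[1],d[0])))
c=[at("scene",*S(*p),36) for p in[(450,180),(747,215),(560,332)]]
print("rim scene",np.round(c,1),(c[0]+c[1])/2)
t=cv2.imread("pics/top0.png");hsv=cv2.cvtColor(t,cv2.COLOR_BGR2HSV)
m=np.zeros(t.shape[:2],np.uint8);r=(hsv[175:245,368:440,0]<35);m[175:245,368:440]=r*255
m[:186]=0
n,l,st,ce=cv2.connectedComponentsWithStats(m);k=1+np.argmax(st[1:,4]);print(st[k],ce[k],at("top",*ce[k],16))
s=cv2.imread("pics/scene0.png");hs=cv2.cvtColor(s,cv2.COLOR_BGR2HSV);m=np.zeros(s.shape[:2],np.uint8);m[158:192,355:400]=(hs[158:192,355:400,0]<35)*255
n,l,st,ce=cv2.connectedComponentsWithStats(m);k=1+np.argmax(st[1:,4]);print(st[k],ce[k],at("scene",*ce[k],16))
print("slim",at("top",286,183,87))
E
```

```text
caps [[532.5 248.6  87. ]
 [503.5 256.   87. ]] mid [518.02036584 252.29163547  87.        ] dist 29.88661632396295 ang -14.39028521678977
caps [[534.  248.3  87. ]
 [504.9 255.7  87. ]] mid [519.41192534 252.00172184  87.        ] dist 30.0019571032146 ang -14.253772677707653
rim top [[568.  278.2  36. ]
 [546.  201.4  36. ]
 [467.2 222.7  36. ]
 [487.3 298.7  36. ]] [517.13063293 250.27467928  36.        ]
79.95830188557503 74.0285162848228
81.7085861087971 -15.158930999763108
78.6230444477392 -104.85596939011504
83.26882115692773 165.75509817137745
rim scene [[568.9 279.5  36. ]
 [470.6 221.2  36. ]
 [488.  301.   36. ]] [519.74942768 250.33291541  36.        ]
[ 379  190   38   38 1107] [397.73893406 208.3495935 ] [ 449.02344203 -280.43596851   16.        ]
[362 163  38  29 817] [380.73561812 175.86046512] [ 443.22507295 -274.42594862   16.        ]
slim [511.37520887  37.76867207  87.        ]
```

>>> arm_command:
  targets:
    - {"hand": 1, "x": 0.015, "y": -0.015, "z": 0, "yaw": 0}
    - {"hand": 1, "x": 0.029, "y": -0.028, "z": 0, "yaw": 0}
    - {"hand": 1, "x": 0.029, "y": -0.028, "z": 0, "yaw": 0}
    - {"hand": 1, "x": 0.029, "y": -0.028, "z": 0, "yaw": 0}
    - {"hand": 1, "x": 0.029, "y": -0.028, "z": 0, "yaw": 0}
    - {"hand": 1, "x": 0.029, "y": -0.028, "z": 0, "yaw": 0}
    - {"hand": 1, "x": 0.029, "y": -0.028, "z": 0, "yaw": 0}
    - {"hand": 1, "x": 0.029, "y": -0.028, "z": 0, "yaw": 0}
    - {"hand": 1, "x": 0.029, "y": -0.028, "z": 0, "yaw": 0}
    - {"hand": 1, "x": 0.029, "y": -0.028, "z": 0, "yaw": 0}
  newtons: 22

```text
clock: 1.1
eef_pos: [369.0, -140.6, 205.4]
eef_rot: [3.142, -0.0, 0.43]
wrist_force: [1.1, -1.0, 0.5]
finger_gap: 94.1
finger_force: 0.0
```

>>> arm_command:
  targets:
    - {"hand": 1, "x": 0.029, "y": -0.028, "z": 0, "yaw": 0}
    - {"hand": 1, "x": 0.029, "y": -0.028, "z": 0, "yaw": 0}
    - {"hand": 1, "x": 0.029, "y": -0.028, "z": 0, "yaw": 0}
    - {"hand": 1, "x": 0.029, "y": -0.028, "z": 0, "yaw": 0}
    - {"hand": 1, "x": 0.029, "y": -0.028, "z": 0, "yaw": 0}
    - {"hand": 1, "x": 0.029, "y": -0.028, "z": 0, "yaw": 0}
    - {"hand": 1, "x": 0.029, "y": -0.028, "z": 0, "yaw": 0}
    - {"hand": 1, "x": 0.029, "y": -0.028, "z": 0, "yaw": 0}
    - {"hand": 1, "x": 0.029, "y": -0.028, "z": 0, "yaw": 0}
    - {"hand": 1, "x": 0.015, "y": -0.015, "z": 0, "yaw": 0}

```text
clock: 2.1
eef_pos: [508.7, 218.0, 204.8]
eef_rot: [-3.141, 0.001, 0.431]
wrist_force: [0.1, 0.2, -0.5]
finger_gap: 93.7
finger_force: 0.0
```

>>> arm_command:
  targets:
    - {"hand": 1, "x": 0, "y": 0, "z": 0, "yaw": -0.14}
    - {"hand": 1, "x": 0, "y": 0, "z": 0, "yaw": -0.14}
    - {"hand": 1, "x": 0, "y": 0, "z": 0, "yaw": -0.14}

```text
clock: 2.4
eef_pos: [508.3, 215.7, 204.9]
eef_rot: [-3.141, 0.001, 0.856]
wrist_force: [-0.3, 0.2, -0.6]
finger_gap: 93.8
finger_force: 0.0
```

```bash
python3 -c "
from cell import manip
print(manip.read_state())"
```

```text
{'clock': 2.4, 'joints': array([3.34930176e-01, 3.05651940e-01, 1.51472643e+00, 3.19984482e-05,
       1.32220539e+00, 1.04974665e+00]), 'qd': array([-4.75306157e-03, -3.80023666e-03,  3.04961791e-03, -1.12877278e-03,
       -1.82010305e-03, -1.39106775e+00]), 'effort': array([  0.32166895, -53.26054573, -35.41648865,   0.0546471 ,
        -0.05364392,   2.95030519]), 'eef_pos': array([508.2664946 , 215.66079703, 204.93909057]), 'eef_rot': array([-3.14107240e+00,  8.44150881e-04,  8.55972185e-01]), 'wrist_force': array([-0.30794701,  0.22911764, -0.61961499]), 'moment': array([-0.06329597, -0.0205319 ,  0.04688854]), 'finger_force': 0.0, 'finger_gap': 93.83373521540078}
```

>>> arm_command:
  targets:
    - {"hand": 1, "x": 0, "y": 0, "z": 0, "yaw": -0.145}
    - {"hand": 1, "x": 0, "y": 0, "z": 0, "yaw": -0.145}
    - {"hand": 1, "x": 0, "y": 0, "z": 0, "yaw": -0.145}
    - {"hand": 1, "x": 0, "y": 0, "z": 0, "yaw": -0.145}
    - {"hand": 1, "x": 0, "y": 0, "z": 0, "yaw": -0.145}
    - {"hand": 1, "x": 0, "y": 0, "z": 0, "yaw": -0.145}
    - {"hand": 1, "x": 0, "y": 0, "z": 0, "yaw": -0.145}
    - {"hand": 1, "x": 0, "y": 0, "z": 0, "yaw": -0.145}
    - {"hand": 1, "x": 0, "y": 0, "z": 0, "yaw": -0.145}
    - {"hand": 1, "x": 0, "y": 0, "z": 0, "yaw": -0.145}

```text
clock: 3.4
eef_pos: [508.3, 215.4, 205.1]
eef_rot: [-3.141, -0.0, 2.306]
wrist_force: [0.0, 0.0, 0.5]
finger_gap: 93.8
finger_force: 0.0
```

>>> arm_command:
  targets:
    - {"hand": 1, "x": 0, "y": 0, "z": 0, "yaw": -0.145}
    - {"hand": 1, "x": 0, "y": 0, "z": 0, "yaw": -0.145}
    - {"hand": 1, "x": 0, "y": 0, "z": 0, "yaw": -0.145}
    - {"hand": 1, "x": 0, "y": 0, "z": 0, "yaw": -0.145}
    - {"hand": 1, "x": 0, "y": 0, "z": 0, "yaw": 0}
    - {"hand": 1, "x": 0, "y": 0, "z": 0, "yaw": 0}

```text
clock: 4.0
eef_pos: [508.4, 215.4, 205.2]
eef_rot: [-3.141, -0.0, 2.875]
wrist_force: [-0.9, -0.9, -0.3]
finger_gap: 94.1
finger_force: 0.0
```

>>> arm_command:
  targets:
    - {"hand": 1, "x": 0, "y": 0.018, "z": 0, "yaw": -0.013}
    - {"hand": 1, "x": -0.001, "y": 0.0195, "z": 0, "yaw": 0}
    - {"hand": 1, "x": 0, "y": 0, "z": 0.025, "yaw": 0}
    - {"hand": 1, "x": 0, "y": 0, "z": 0.03, "yaw": 0}
    - {"hand": 1, "x": 0, "y": 0, "z": 0.03, "yaw": 0}
    - {"hand": 1, "x": 0, "y": 0, "z": 0.015, "yaw": 0}
    - {"hand": 1, "x": 0, "y": 0, "z": 0, "yaw": 0}

```text
clock: 4.7
eef_pos: [517.8, 251.1, 103.2]
eef_rot: [-3.139, -0.003, 2.889]
wrist_force: [-0.8, 0.3, 1.0]
finger_gap: 93.7
finger_force: 0.0
```

```bash
python3 - <<'E'
from cell import camera
import cv2,numpy as np
s=camera("scene")[:,:,::-1];t=camera("top")[:,:,::-1]
a=cv2.resize(s[170:300,180:310],(400,400),interpolation=cv2.INTER_CUBIC)
b=cv2.resize(t[130:230,160:260],(400,400),interpolation=cv2.INTER_CUBIC)
cv2.imwrite("pics/d.png",np.hstack([a,b]))
E
```

```text
(no output)
```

View pics/d.png

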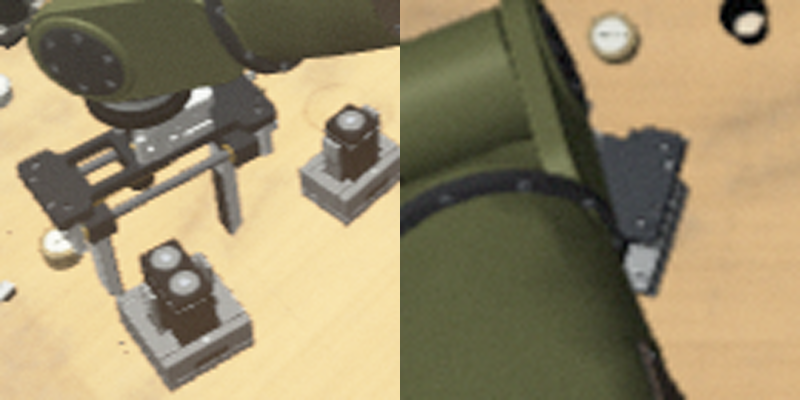

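>>> arm_command:
  targets:
    - {"hand": 1, "x": 0, "y": 0, "z": 0.018, "yaw": 0}
    - {"hand": 1, "x": 0, "y": 0, "z": 0.018, "yaw": 0}
    - {"hand": 1, "x": 0, "y": 0, "z": 0.012, "yaw": 0}
    - {"hand": 1, "x": 0, "y": 0, "z": 0.006, "yaw": 0}
    - {"hand": 1, "x": 0, "y": 0, "z": 0, "yaw": 0}
    - {"hand": 1, "x": 0, "y": 0, "z": 0, "yaw": 0}

```text
clock: 5.4
eef_pos: [519.3, 251.7, 52.3]
eef_rot: [3.141, 0.001, 2.893]
wrist_force: [0.4, -0.0, -0.1]
finger_gap: 93.8
finger_force: 0.0
```

>>> arm_command:
  targets:
    - {"hand": -1, "x": 0, "y": 0, "z": 0, "yaw": 0}
    - {"hand": -1, "x": 0, "y": 0, "z": 0, "yaw": 0}
    - {"hand": -1, "x": 0, "y": 0, "z": 0, "yaw": 0}
    - {"hand": -1, "x": 0, "y": 0, "z": 0, "yaw": 0}
    - {"hand": -1, "x": 0, "y": 0, "z": 0, "yaw": 0}
    - {"hand": -1, "x": 0, "y": 0, "z": 0, "yaw": 0}
    - {"hand": -1, "x": 0, "y": 0, "z": 0, "yaw": 0}
    - {"hand": -1, "x": 0, "y": 0, "z": 0, "yaw": 0}
    - {"hand": -1, "x": 0, "y": 0, "z": 0, "yaw": 0}
    - {"hand": -1, "x": 0, "y": 0, "z": 0, "yaw": 0}
  newtons: 22

```text
clock: 6.4
eef_pos: [519.1, 251.5, 52.0]
eef_rot: [3.141, 0.001, 2.893]
wrist_force: [-1.3, -2.3, 5.5]
finger_gap: 41.0
finger_force: 22.0
```

```bash
python3 - <<'E'
from cell import camera,manip
import cv2,numpy as np
s=camera("scene")[:,:,::-1]
a=cv2.resize(s[210:300,195:285],(600,600),interpolation=cv2.INTER_CUBIC)
cv2.imwrite("pics/e.png",a);st=manip.read_state();print(st["finger_gap"],st["finger_force"],st["wrist_force"],st["moment"])
E
```

```text
41.31462936327143 21.9717139005661 [-1.29317182 -1.88109384  6.24216062] [-0.2372433   0.18274488  0.0253906 ]
```

View pics/e.png

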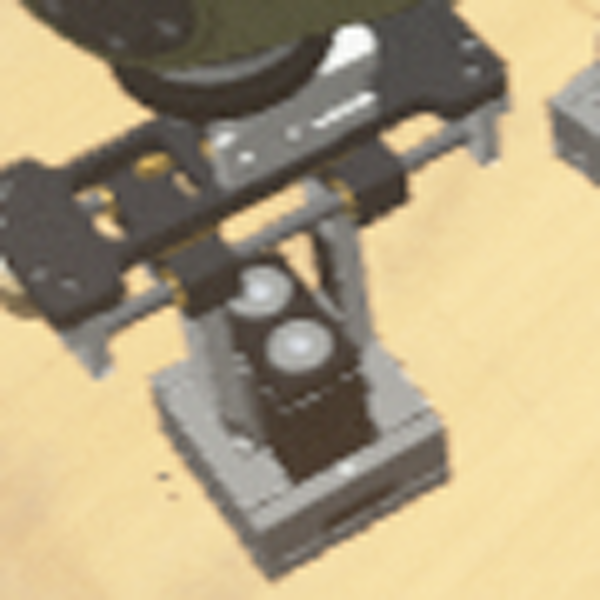

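The fingers sit on both tabs, either side of the pack at crop (300,340). I'll lift gently and watch the force.

>>> arm_command:
  targets:
    - {"hand": -1, "x": 0, "y": 0, "z": -0.003, "yaw": 0}
    - {"hand": -1, "x": 0, "y": 0, "z": -0.004, "yaw": 0}
    - {"hand": -1, "x": 0, "y": 0, "z": -0.004, "yaw": 0}
    - {"hand": -1, "x": 0, "y": 0, "z": -0.004, "yaw": 0}
    - {"hand": -1, "x": 0, "y": 0, "z": 0, "yaw": 0}

```text
clock: 6.95
eef_pos: [519.1, 251.6, 67.1]
eef_rot: [3.141, 0.001, 2.893]
wrist_force: [-0.3, 0.1, -1.7]
finger_gap: 41.3
finger_force: 22.0
```

>>> arm_command:
  targets:
    - {"hand": -1, "x": 0, "y": 0, "z": -0.01, "yaw": 0}
    - {"hand": -1, "x": 0, "y": 0, "z": -0.015, "yaw": 0}
    - {"hand": -1, "x": 0, "y": 0, "z": -0.02, "yaw": 0}
    - {"hand": -1, "x": 0, "y": 0, "z": -0.025, "yaw": 0}
    - {"hand": -1, "x": 0, "y": 0, "z": -0.02, "yaw": 0}
    - {"hand": -1, "x": 0, "y": 0, "z": -0.01, "yaw": 0}
    - {"hand": -1, "x": 0, "y": 0, "z": 0, "yaw": 0}

```text
clock: 7.65
eef_pos: [519.4, 251.7, 168.3]
eef_rot: [3.14, 0.002, 2.893]
wrist_force: [0.1, -0.8, -2.5]
finger_gap: 41.0
finger_force: 22.0
```

```bash
python3 - <<'E'
from cell import camera,manip
import cv2,numpy as np
s=camera("scene")[:,:,::-1];t=camera("top")[:,:,::-1]
a=cv2.resize(s[160:300,190:330],(500,500),interpolation=cv2.INTER_CUBIC)
b=cv2.resize(t[175:250,365:440],(300,300),interpolation=cv2.INTER_CUBIC)
c=np.zeros((500,800,3),np.uint8);c[:,:500]=a;c[:300,500:]=b
cv2.imwrite("pics/f.png",c);st=manip.read_state();print(st["finger_gap"],st["finger_force"],st["wrist_force"],st["joints"])
E
```

```text
41.120928185148955 21.97124272584915 [-0.77276871  0.76649567 -1.33935949] [ 3.87795162e-01  3.92296544e-01  1.49129754e+00  3.93304677e-06
  1.25868295e+00 -9.34191205e-01]
```

View pics/f.png

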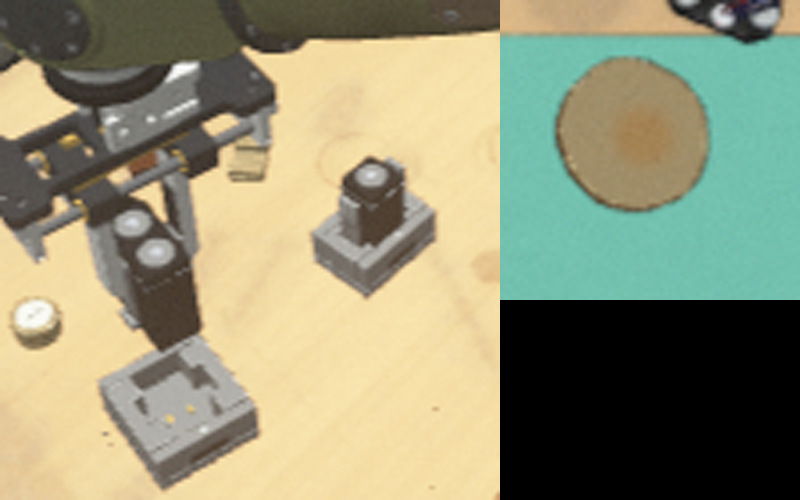

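>>> arm_command:
  targets:
    - {"hand": -1, "x": -0.0035, "y": -0.01, "z": 0, "yaw": 0}
    - {"hand": -1, "x": -0.0035, "y": -0.02, "z": 0, "yaw": 0}
    - {"hand": -1, "x": -0.0035, "y": -0.033, "z": 0, "yaw": 0}
    - {"hand": -1, "x": -0.0035, "y": -0.033, "z": 0, "yaw": 0}
    - {"hand": -1, "x": -0.0035, "y": -0.033, "z": 0, "yaw": 0}
    - {"hand": -1, "x": -0.0035, "y": -0.033, "z": 0, "yaw": 0}
    - {"hand": -1, "x": -0.0035, "y": -0.033, "z": 0, "yaw": 0}
    - {"hand": -1, "x": -0.0035, "y": -0.033, "z": 0, "yaw": 0}
    - {"hand": -1, "x": -0.0035, "y": -0.033, "z": 0, "yaw": 0}
    - {"hand": -1, "x": -0.0035, "y": -0.033, "z": 0, "yaw": 0}

```text
clock: 8.75
eef_pos: [479.5, -43.8, 165.7]
eef_rot: [-3.141, -0.001, 2.893]
wrist_force: [0.8, 0.1, -2.3]
finger_gap: 41.3
finger_force: 22.0
```

>>> arm_command:
  targets:
    - {"hand": -1, "x": -0.0035, "y": -0.033, "z": 0, "yaw": 0}
    - {"hand": -1, "x": -0.0035, "y": -0.033, "z": 0, "yaw": 0}
    - {"hand": -1, "x": -0.0035, "y": -0.033, "z": 0, "yaw": 0}
    - {"hand": -1, "x": -0.0035, "y": -0.033, "z": 0, "yaw": 0}
    - {"hand": -1, "x": -0.0035, "y": -0.033, "z": 0, "yaw": 0}
    - {"hand": -1, "x": -0.0035, "y": -0.033, "z": 0, "yaw": 0}
    - {"hand": -1, "x": -0.0035, "y": -0.025, "z": 0, "yaw": 0}
    - {"hand": -1, "x": -0.0035, "y": -0.015, "z": 0, "yaw": 0}
    - {"hand": -1, "x": 0, "y": 0, "z": 0, "yaw": 0}
    - {"hand": -1, "x": 0, "y": 0, "z": 0, "yaw": 0}

```text
clock: 9.75
eef_pos: [448.8, -279.1, 166.0]
eef_rot: [3.141, -0.001, 2.893]
wrist_force: [0.2, 0.6, -2.7]
finger_gap: 41.0
finger_force: 22.0
```

>>> arm_command:
  targets:
    - {"hand": -1, "x": 0, "y": -0.001, "z": 0.012, "yaw": 0}
    - {"hand": -1, "x": 0, "y": 0, "z": 0.022, "yaw": 0}
    - {"hand": -1, "x": 0, "y": 0, "z": 0.024, "yaw": 0}
    - {"hand": -1, "x": 0, "y": 0, "z": 0.02, "yaw": 0}
    - {"hand": -1, "x": 0, "y": 0, "z": 0.012, "yaw": 0}
    - {"hand": -1, "x": 0, "y": 0, "z": 0.008, "yaw": 0}
    - {"hand": -1, "x": 0, "y": 0, "z": 0.003, "yaw": 0}
    - {"hand": -1, "x": 0, "y": 0, "z": 0, "yaw": 0}
    - {"hand": -1, "x": 0, "y": 0, "z": 0, "yaw": 0}

```text
clock: 10.65
eef_pos: [449.0, -280.8, 66.1]
eef_rot: [-3.141, 0.001, 2.893]
wrist_force: [-0.3, 0.1, -2.2]
finger_gap: 41.1
finger_force: 22.0
```

```bash
python3 - <<'E'
from cell import camera,manip
import cv2,numpy as np
s=camera("scene")[:,:,::-1]
a=cv2.resize(s[110:220,320:430],(550,550),interpolation=cv2.INTER_CUBIC)
cv2.imwrite("pics/g.png",a);st=manip.read_state();print(st["finger_force"],st["wrist_force"],st["eef_pos"])
E
```

```text
21.971256136894226 [-0.75340248 -0.02781175 -1.97334583] [ 449.03404758 -280.77897363   66.1471981 ]
```

View pics/g.png

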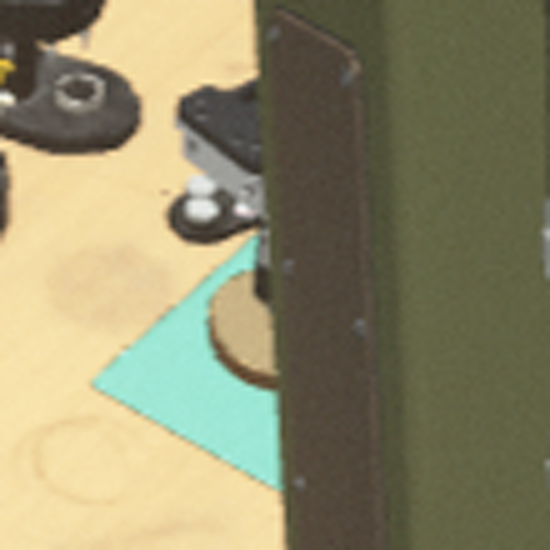

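The arm hides most of the view: only the disc's left part shows, around crop (245,320), with the pack's edge at (263,275). I'll lower in small steps and use the wrist force to find contact.

>>> arm_command:
  targets:
    - {"hand": -1, "x": 0, "y": 0, "z": 0.003, "yaw": 0}
    - {"hand": -1, "x": 0, "y": 0, "z": 0.002, "yaw": 0}
    - {"hand": -1, "x": 0, "y": 0, "z": 0.001, "yaw": 0}
    - {"hand": -1, "x": 0, "y": 0, "z": 0, "yaw": 0}

```text
clock: 11.1
eef_pos: [448.6, -280.6, 59.3]
eef_rot: [3.141, -0.0, 2.893]
wrist_force: [-0.7, 0.0, -2.4]
finger_gap: 41.2
finger_force: 22.0
```

>>> arm_command:
  targets:
    - {"hand": -1, "x": 0, "y": 0, "z": 0.001, "yaw": 0}
    - {"hand": -1, "x": 0, "y": 0, "z": 0, "yaw": 0}

```text
clock: 11.3
eef_pos: [448.7, -280.6, 58.4]
eef_rot: [3.142, -0.0, 2.893]
wrist_force: [0.3, 1.4, -1.8]
finger_gap: 40.8
finger_force: 22.0
```

>>> arm_command:
  targets:
    - {"hand": -1, "x": 0, "y": 0, "z": 0.001, "yaw": 0}
    - {"hand": -1, "x": 0, "y": 0, "z": 0, "yaw": 0}

```text
clock: 11.5
eef_pos: [448.8, -280.7, 57.7]
eef_rot: [-3.141, 0.0, 2.893]
wrist_force: [0.4, -0.7, -0.4]
finger_gap: 41.3
finger_force: 22.0
```

>>> arm_command:
  targets:
    - {"hand": -1, "x": 0, "y": 0, "z": 0.0007, "yaw": 0}
    - {"hand": -1, "x": 0, "y": 0, "z": 0, "yaw": 0}

```text
clock: 11.7
eef_pos: [448.9, -280.7, 57.5]
eef_rot: [-3.141, 0.001, 2.893]
wrist_force: [-3.0, 1.4, 7.5]
finger_gap: 41.3
finger_force: 22.0
```

>>> arm_command:
  targets:
    - {"hand": -0.05, "x": 0, "y": 0, "z": 0, "yaw": 0}
    - {"hand": 0.1, "x": 0, "y": 0, "z": 0, "yaw": 0}
    - {"hand": 0.25, "x": 0, "y": 0, "z": 0, "yaw": 0}
    - {"hand": 0.4, "x": 0, "y": 0, "z": 0, "yaw": 0}
    - {"hand": 0.7, "x": 0, "y": 0, "z": 0, "yaw": 0}
    - {"hand": 1, "x": 0, "y": 0, "z": 0, "yaw": 0}
    - {"hand": 1, "x": 0, "y": 0, "z": 0, "yaw": 0}
    - {"hand": 1, "x": 0, "y": 0, "z": 0, "yaw": 0}

```text
clock: 12.5
eef_pos: [448.6, -280.5, 56.7]
eef_rot: [3.142, -0.0, 2.893]
wrist_force: [0.2, 0.0, -0.1]
finger_gap: 92.8
finger_force: 0.0
```

>>> arm_command:
  targets:
    - {"hand": 1, "x": 0, "y": 0, "z": -0.01, "yaw": 0}
    - {"hand": 1, "x": 0, "y": 0, "z": -0.02, "yaw": 0}
    - {"hand": 1, "x": 0, "y": 0, "z": -0.03, "yaw": 0}
    - {"hand": 1, "x": 0, "y": 0, "z": -0.03, "yaw": 0}
    - {"hand": 1, "x": 0, "y": 0, "z": -0.03, "yaw": 0}
    - {"hand": 1, "x": 0, "y": 0, "z": -0.02, "yaw": 0}
    - {"hand": 1, "x": 0, "y": 0, "z": 0, "yaw": 0}

```text
clock: 13.2
eef_pos: [449.5, -281.2, 200.1]
eef_rot: [-3.14, 0.005, 2.893]
wrist_force: [0.4, -0.0, -1.2]
finger_gap: 93.8
finger_force: 0.0
```

>>> arm_command:
  targets:
    - {"hand": 1, "x": 0, "y": 0.02, "z": 0, "yaw": 0}
    - {"hand": 1, "x": 0, "y": 0.035, "z": 0, "yaw": 0}
    - {"hand": 1, "x": 0, "y": 0.035, "z": 0, "yaw": 0}
    - {"hand": 1, "x": 0, "y": 0.035, "z": 0, "yaw": 0}
    - {"hand": 1, "x": 0, "y": 0.035, "z": 0, "yaw": 0}
    - {"hand": 1, "x": 0, "y": 0.035, "z": 0, "yaw": 0}
    - {"hand": 1, "x": 0, "y": 0.035, "z": 0, "yaw": 0}
    - {"hand": 1, "x": 0, "y": 0.02, "z": 0, "yaw": 0}
    - {"hand": 1, "x": 0, "y": 0, "z": 0, "yaw": 0}
    - {"hand": 1, "x": 0, "y": 0, "z": 0, "yaw": 0}

```text
clock: 14.2
eef_pos: [509.9, -38.4, 196.1]
eef_rot: [-3.141, -0.001, 2.894]
wrist_force: [-0.1, -0.2, -0.8]
finger_gap: 94.0
finger_force: 0.0
```

```bash
python3 - <<'E'
from cell import camera
import cv2,numpy as np
s=camera("scene")[:,:,::-1];t=camera("top")[:,:,::-1]
a=cv2.resize(s[130:210,340:420],(400,400),interpolation=cv2.INTER_CUBIC)
b=cv2.resize(t[170:250,360:440],(400,400),interpolation=cv2.INTER_CUBIC)
cv2.imwrite("pics/k.png",np.hstack([a,b]))
E
```

```text
(no output)
```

View pics/k.png

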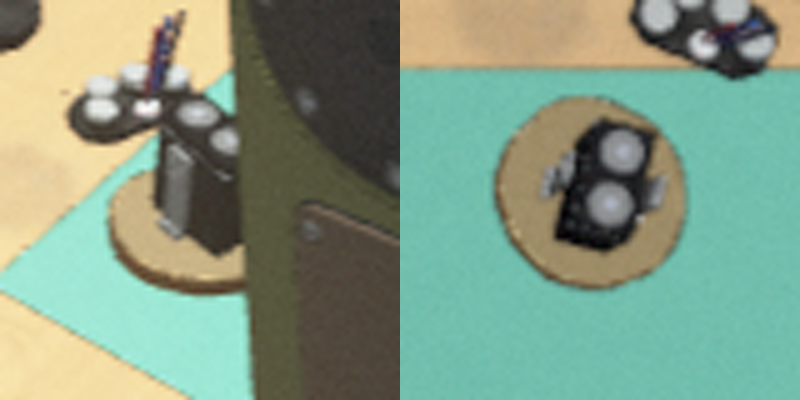

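The pack stands upright in the middle of the disc (top-view crop: caps at (616,178), disc centre at (590,190), which fits the parallax). Its tabs are out and the gripper is clear of it.

```bash
python3 -c "
from cell import manip
print(manip.sign_off())"
```

```text
the job is handed in; nothing more can be done
None
```

The wide pack was unclipped, lifted out and set down upright in the middle of the wooden disc with its tabs sprung back; the slim pack was not touched, and the job is handed in (no verdict was returned).

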